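# Bring a printing plate's edge out over the filing ledge

## Task

The copper printing plate must be set up for filing the bevel on its short edge: push it flat against the fence of the wooden ledge, and along the fence towards the end marked with the red tag, until about 3 cm of it stick out over that end of the ledge. Only push or slide it with the fingertips, never lift it or let it tip off, leave the loose jar, bottle and sanding block where they stand, and finish with the hand clear of everything.

Things in the scene. Friction and masses are not known exactly. Their poses are not given: they have to be found in the camera images.
- plate: printing plate, loose: bright copper sheet on a black board, together 96 x 130 x 6 mm, about 0.25 kg, too wide for a gripper. Origin at the centre of its underside; x across (96 mm), y along (130 mm), z up. It lies on the ledge, at first slightly turned (up to 0.12 rad), 10 to 18 mm short of its place at the fence and within 25 mm of the ledge's middle.
- ledge: filing ledge, fixed: pale wooden board 138 x 280 mm, its flat top 40 mm above the table. Origin on the table top; y along it (open ends at y = +-140 mm), x across (board from x = -75 mm, the robot's side, to +63), z up. Fence: darker strip along the far side, face at x = +48 mm, top at z = 54 mm. A plate against the fence has its origin at x = 0; with 30 mm sticking out at an end, at y = +-105 mm.
- red_tag: red tag, 13 x 50 x 4 mm, fixed flat on top of the fence at one end of the ledge (its centre 112 mm from the ledge's middle, so its y in the ledge's frame is +112 or -112 mm); it marks the end over which the plate is to stick out. Origin at the centre of its underside.
- white_tag: white tag, the same size, fixed at the other end of the fence. Origin at the centre of its underside.
- varnish: varnish jar, loose bystander: amber, round, 52 mm wide and 73 mm tall, standing on the table near an end of the ledge. Origin at the centre of its foot.
- ink: red ink bottle, loose bystander: round, 36 mm wide and 63 mm tall, standing on the table near an end of the ledge. Origin at the centre of its foot.
- sanding: pine sanding block, loose bystander: 57 x 112 x 34 mm, lying on the table beyond the left end of the ledge. Origin at the centre of its underside.
Mind the look-alikes: they are no part of the job. Of the things that look like the plate, the larger one is meant.

How it is judged:
By the outcome, as a careful person would: the job done as asked, in the order asked, and still so for the second after the job is handed in, with the robot touching nothing.
It also fails if it takes over 64 s, if anything falls off the work surface, if the arm or the gripper's body presses on something with over 40 N, if the wrist force passes 120 N, or if a joint passes its speed limit or range.

## Robot

A 6-joint arm with a two-finger parallel gripper is mounted at the origin on the work surface; the furniture and walls round the work are solid. World frame = base frame: x ahead of the robot, y to its left, z up, the work surface at z = 0. Lengths are in m, angles in rad, forces in N, time in s.
With the tool pointing down it reaches from about 0.25 to 0.775 m from the base axis. Payload 4 kg.
Tool frame: the origin (TCP) lies at the very end of the fingers, on their centre line; the grasp point (between the pads) lies 19 mm behind it; z points along the fingers, y is the line along which they close (so a half turn about z gives the same grasp; the last joint's range is limited). The gripper opens to 85 mm and grips with 20 to 120 N. Pads are 22 mm wide; open, the fingers measure 114 mm over their backs; the gripper's body (76 mm by 85 mm) begins 54 mm behind the grasp point. The pads swing forward as they close: fully open they stand 13 mm farther back than shut.
Start: joints at [-1.355, 0.087, 1.371, -0, 1.684, -0.103], TCP at [0.172, -0.522, 0.231] pointing down, gripper open.
Joint ranges: [-3.1, 3.1], [-0.76, 2.03], [0.27, 2.55], [-1.08, 4.22], [0.17, 2.65], [-2.57, 2.57]. Speed limits (rad/s): [2.79, 2.79, 3.14, 3.14, 3.14, 3.14].

## Interface

Orientations are given as a rotation vector (axis times angle).
In Python, from cell import arm gives the robot as it stands.
- The arm moves only by the tool step_arm, never from a script. Its argument "rows" is a list of rows, each a list of 5 numbers: the shift along the tool's x, y, z normalised to -1 to 1, where 1 is 0.5 m, then the turn about the tool's z normalised to -1 to 1, where 1 is 2 rad, then the closure, from 0 (fully open) to 1 (shut). In form: [[tx, ty, tz, yaw, grip], ...]. A call has exactly 10 rows; each row is the pose to reach, as a shift and turn from the pose commanded when the call began, along the tool's axes at that moment; what a row does not reach only later rows make up. A row lasts 1/8 s, in which the tool goes at most 62.5 mm and 10.7 degrees, less where a joint would pass 70% of its speed; a pose out of reach is approached as far as the arm can. A call with a number of a shift or a turn outside -1 to 1 is refused whole. A call with a gripper value outside its range is refused whole. The fingers move at their own pace and stop on an object; the grip force is fixed at half the most. Time passes only in rows, so rows that repeat a pose let the fingers close, or fill a call up. It gives the time, the measured TCP pose, the force, the opening and the grip force at its end, in the units of the state.
- arm.get_state(): the state, without advancing time (a new reading comes with each control period).
- arm.get_image(name): name is "scene" or "side" or "wrist"; returns (picture, depth): 400x640x3 uint8, red, green, blue; 400x640 float32, m along the optical axis (not along the pixel's ray), 0 where there is no reading.
- arm.get_calibration(name): a dict with "fx", "fy", "cx", "cy" (pixels), "rvec" (rotation vector, rad) and "tvec" (3), from world to camera coordinates, as OpenCV has them; the wrist camera has in their place "tool_from_camera" (4x4, takes a point from camera to tool coordinates, whose origin is the TCP and whose axes are the flange's). Camera axes: x right, y down, z forward; pixel columns grow to the right and rows downward; lengths in m; the calibration is good to about 2 mm. A picture is of the moment at which its call begins: read the wrist's pose just before it. get_calibration takes no time and is no camera call.
- arm.job_done(): hands the job in; it is judged then, once.
Trained networks look in the newest picture that a camera, given by its name, has taken for a name from the list of things; names that differ only in an ending like _2 or _b are one class to them, and where a whole thing is asked for, a point or a joint stands for the part that bears it (a point fixed in the world has none). Each returns a list of dicts, best first, with "confidence" (0 to 1); they miss things now and then, are a little off and sometimes report something else, mostly with a low value. They report only what shows in the picture. A call takes as long as a camera call. They do not tell look-alikes from the thing itself.
- arm.spot_in(camera, label): "point" ([column, row] in pixels, amid what is visible of it).
- arm.trace(camera, label): "mask" (400x640 bool, what is visible of it) and "point" ([column, row] in pixels, amid what is visible of it).
- arm.spot_point(camera, label): "point" ([column, row] in pixels: a listed point, or the origin of a listed thing).
The state is a dict: "t": time; "joints": joint angles; "dq": joint speeds; "effort": joint torques, N m; "position": TCP position; "ee_rot": TCP orientation; "wrist_force": force on the tool from outside, world axes, zero at the start; "wrist_torque": the same for the moment, N m; "finger_gap": finger opening in m; "grasp_force": force on a finger pad.
Only numpy, scipy, OpenCV 4.12 (cv2) and the standard library are available. Lean on these libraries where they do the work, as an engineer would, in place of code of your own. Each camera call takes 0.05 s, during which the arm holds its last target. There are 200 camera calls.

## Working session

There is one attempt and no reset: what is moved stays moved. The work goes in short steps, Python scripts to look and compute and a tool call to move; the robot and the scene stay as the last step left them, time stands still between calls to the robot, and variables do not carry over. Pictures are saved under pics/ and viewed, at most 10 in all, crops included, and the job is handed in when it is done.

Besides the shell and the picture viewer there is one more tool, called by a JSON object that holds its "name" and its "arguments", one argument or row to a line. step_arm: Moves the arm, as the interface text tells. Its arguments: {"type":"object","properties":{"rows":{"type":"array","items":{"type":"array","items":{"type":"number","minimum":-1,"maximum":1}}}},"required":["rows"]}

```bash
mkdir -p pics
cat > h.py <<'E'
import numpy as np,cv2
from cell import arm
def grab(n,f):
    im,d=arm.get_image(n); cv2.imwrite('pics/'+f,im[:,:,::-1]); return im,d
def world(n,px,d=None,z=None):
    c=arm.get_calibration(n); R=cv2.Rodrigues(np.array(c['rvec'],float))[0]; t=np.array(c['tvec']).ravel()
    px=np.atleast_2d(px).astype(float)
    r=np.c_[(px[:,0]-c['cx'])/c['fx'],(px[:,1]-c['cy'])/c['fy'],np.ones(len(px))]
    if z is None: return (r*np.asarray(d).reshape(-1,1)-t)@R
    o=-R.T@t; w=r@R
    return o+w*((z-o[2])/w[:,2])[:,None]
E
python3 - <<'E'
from h import *
for n in('scene','side'):
    im,d=grab(n,n+'0.png')
    for l in('plate','ledge','red_tag','white_tag','varnish','ink','sanding'):
        for r in arm.spot_in(n,l):
            p=r['point'];q=np.round(p).astype(int)
            print(n,l,round(r['confidence'],2),np.round(p),world(n,p,d[q[1],q[0]]).round(3))
print(arm.get_state()['t'],arm.get_state()['ee_rot'])
E
```

```text
scene plate 0.82 [312. 210.] [[0.416 0.049 0.046]]
scene ledge 0.7 [294. 227.] [[0.385 0.123 0.04 ]]
scene red_tag 0.57 [254. 213.] [[0.471 0.179 0.058]]
scene white_tag 0.46 [330. 187.] [[ 0.48  -0.055  0.053]]
scene varnish 0.62 [249. 273.] [[0.281 0.297 0.048]]
scene ink 0.6 [434. 191.] [[ 0.324 -0.294  0.031]]
scene sanding 0.9 [188. 270.] [[0.381 0.386 0.033]]
side plate 0.94 [338. 249.] [[ 0.434 -0.207  0.002]]
side plate 0.71 [315. 191.] [[0.412 0.027 0.046]]
side ledge 0.84 [321. 204.] [[ 0.42  -0.035  0.037]]
side white_tag 0.58 [344. 198.] [[ 0.488 -0.043  0.055]]
side varnish 0.73 [271. 160.] [[0.296 0.265 0.042]]
side ink 0.72 [305. 271.] [[ 0.328 -0.321  0.042]]
side sanding 0.81 [294. 152.] [[0.387 0.33  0.036]]
0.8 [3.10158330e+00 4.98575623e-01 2.10998609e-05]
```

View pics/scene0.png

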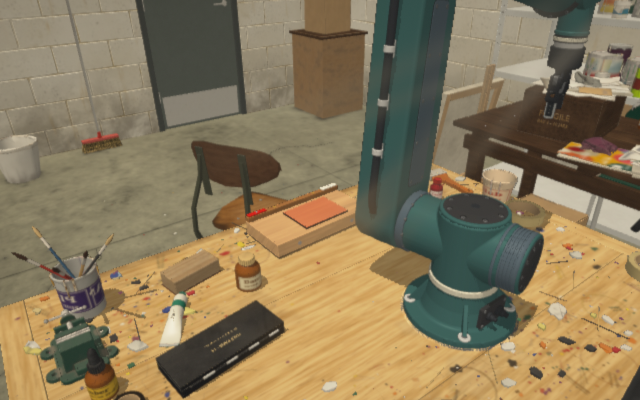

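View pics/side0.png

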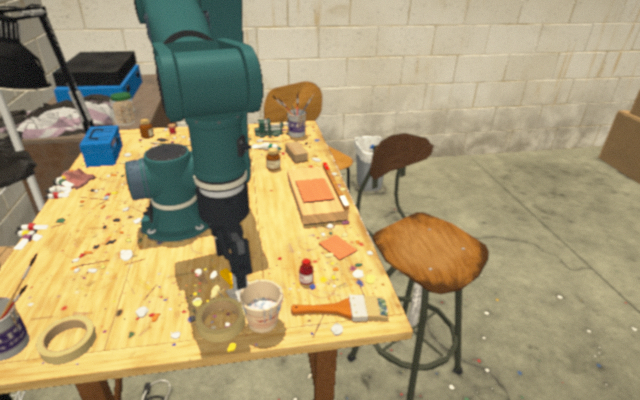

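Plate candidates are scene (312,210) = side (315,191), which lies on the ledge, and side (338,249), a smaller one on the bare table. The larger one on the ledge fits the description. The red tag is at the left (+y) end of the fence, scene (254,213), and the white tag is at the right end. I'll confirm in a crop.

Run:
```python
from h import *
im=cv2.imread('pics/side0.png')[140:290,240:400]
cv2.imwrite('pics/crop1.png',cv2.resize(im,None,fx=4,fy=4,interpolation=cv2.INTER_CUBIC))
c=arm.get_calibration('wrist');print({k:np.round(v,3) for k,v in c.items()})
s=arm.get_state();print(cv2.Rodrigues(np.array(s['ee_rot']))[0].round(3),s['position'])
```

```text
{'fx': np.float64(322.544), 'fy': np.float64(322.544), 'cx': np.float64(322.53), 'cy': np.float64(195.952), 'tool_from_camera': array([[ 0.   , -0.953, -0.302,  0.077],
       [ 1.   ,  0.   , -0.   ,  0.001],
       [ 0.   , -0.302,  0.953, -0.143],
       [ 0.   ,  0.   ,  0.   ,  1.   ]])}
[[ 0.95   0.313  0.   ]
 [ 0.313 -0.95  -0.   ]
 [-0.     0.    -1.   ]] [ 0.17237742 -0.52231611  0.23140024]
```

View pics/crop1.png

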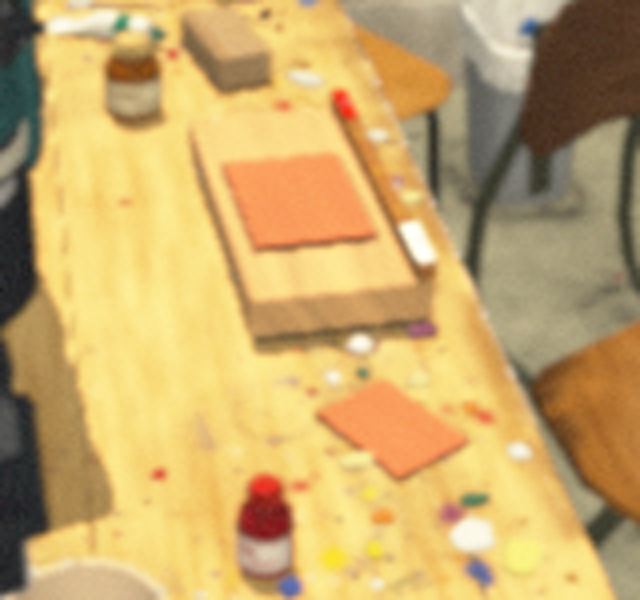

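The crop confirms it: the plate is the copper sheet on the ledge (red tag at the far, +y end), and the smaller sheet on the table is the look-alike. Next I move over the ledge for a wrist view.

{"name": "step_arm", "arguments": {
  "rows": [
    [0.78, -0.97, -0.08, 0.13, 0],
    [0.78, -0.97, -0.08, 0.13, 0],
    [0.78, -0.97, -0.08, 0.13, 0],
    [0.78, -0.97, -0.08, 0.13, 0],
    [0.78, -0.97, -0.08, 0.13, 0],
    [0.78, -0.97, -0.08, 0.13, 0],
    [0.78, -0.97, -0.08, 0.13, 0],
    [0.78, -0.97, -0.08, 0.13, 0],
    [0.78, -0.97, -0.08, 0.13, 0],
    [0.78, -0.97, -0.08, 0.13, 0]
  ]
}}

```text
t: 2.05
position: [0.3911, 0.0626, 0.2719]
ee_rot: [3.14, 0.093, 0.003]
wrist_force: [0.3, -0.7, 0.6]
finger_gap: 0.0855
grasp_force: 0.0
```

{"name": "step_arm", "arguments": {
  "rows": [
    [0, 0, 0, 0, 0],
    [0, 0, 0, 0, 0],
    [0, 0, 0, 0, 0],
    [0, 0, 0, 0, 0],
    [0, 0, 0, 0, 0],
    [0, 0, 0, 0, 0],
    [0, 0, 0, 0, 0],
    [0, 0, 0, 0, 0],
    [0, 0, 0, 0, 0],
    [0, 0, 0, 0, 0]
  ]
}}

```text
t: 3.3
position: [0.3907, 0.0606, 0.2713]
ee_rot: [3.14, 0.093, -0.0]
wrist_force: [0.3, 0.2, -0.7]
finger_gap: 0.0854
grasp_force: 0.0
```

```bash
cat >> h.py <<'E'
def wworld(px,d,s):
    c=arm.get_calibration('wrist'); px=np.atleast_2d(px).astype(float); d=np.asarray(d).reshape(-1)
    p=np.c_[(px[:,0]-c['cx'])/c['fx']*d,(px[:,1]-c['cy'])/c['fy']*d,d]
    T=np.array(c['tool_from_camera']); p=p@T[:3,:3].T+T[:3,3]
    return p@cv2.Rodrigues(np.array(s['ee_rot']))[0].T+np.array(s['position'])
def cloud(d,s):
    v,u=np.mgrid[:400,:640]; return wworld(np.c_[u.ravel(),v.ravel()],d.ravel(),s).reshape(400,640,3)
def look(f):
    """plate/ledge frames from a wrist view; saves picture"""
    s=arm.get_state(); im,d=grab('wrist',f); W=cloud(d,s)
    ok=d>0; out={'s':s,'im':im,'d':d,'W':W}
    hsv=cv2.cvtColor(im,cv2.COLOR_RGB2HSV)
    out['hsv']=hsv
    for n in('red_tag','white_tag','plate','ledge'):
        for r in arm.trace('wrist',n):
            m=r['mask']&ok
            if m.sum()<20: continue
            P=np.median(W[m],0); out.setdefault(n,[]).append((r['confidence'],m,P))
            rect=cv2.minAreaRect(W[m][:,:2].astype(np.float32)*1000)
            print(n,round(r['confidence'],2),np.round(r['point']),P.round(4),np.round(rect[0],1),np.round(rect[1],1),round(rect[2],1))
    return out
E
python3 - <<'E'
from h import *
o=look('w0.png');print(o['s']['t'],o['s']['position'].__class__,np.round(o['s']['position'],4),np.round(o['s']['ee_rot'],3))
E
```

```text
red_tag 0.65 [222.  79.] [0.4746 0.17   0.0577] [474.5 170.5] [12.8 50.4] 3.3
white_tag 0.92 [434.  85.] [ 0.4847 -0.0535  0.0576] [486.2 -53.4] [17.7 51.3] 3.4
plate 0.75 [337. 144.] [0.4145 0.0418 0.0457] [410.3  41.6] [ 97.8 130.6] 3.4
plate 0.63 [530. 131.] [ 0.4373 -0.1946  0.0038] [ 435.4 -195.3] [66.3 87.6] 29.0
ledge 0.97 [282. 128.] [0.4287 0.0897 0.0399] [413.7  59.7] [154.8 299.7] 2.9
3.3 <class 'numpy.ndarray'> [0.3907 0.0606 0.2713] [ 3.14   0.093 -0.   ]
```

View pics/w0.png

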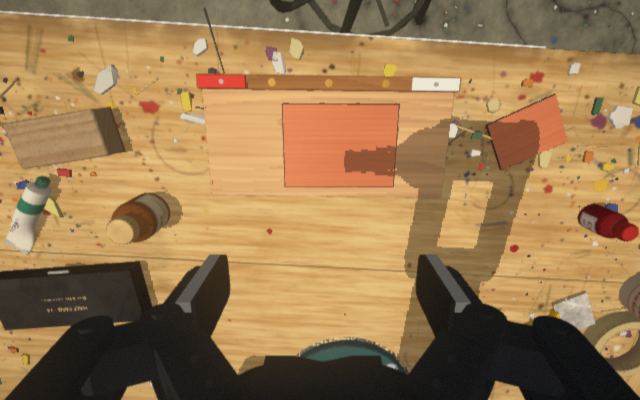

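The wrist view shows the plate (corners about (283,104) to (395,187)), red tag at (222,80) and white tag at (436,84). The look-alike is off the ledge at (528,132). Next I fit the frames precisely and find the finger tips.

```bash
cat >> h.py <<'E'
def ledgefit(W,ok):
    # fence top strip and its near side by depth
    m=ok&(W[...,2]>.049)&(W[...,2]<.064)&(W[...,0]>.44)&(W[...,0]<.52)&(W[...,1]>-.12)&(W[...,1]<.24)
    return m,W[m]
E
python3 - <<'E'
from h import *
s=arm.get_state(); im,d=grab('wrist','w1.png'); W=cloud(d,s); ok=d>0
m,P=ledgefit(W,ok)
r=cv2.minAreaRect((P[:,:2]*1000).astype(np.float32));print('fence',np.round(r[0],1),np.round(r[1],1),round(r[2],2))
vx,vy,x0,y0=cv2.fitLine((P[:,:2]*1000).astype(np.float32),cv2.DIST_HUBER,0,.01,.01).ravel();print('line yaw',np.arctan2(-vx*np.sign(vy),abs(vy)),x0,y0, np.percentile(P[:,1],[.5,99.5]))
hsv=cv2.cvtColor(im,cv2.COLOR_RGB2HSV)
m2=ok&(abs(W[...,2]-.04)<.012)
# plate from trace
for r in arm.trace('wrist','plate'):
    k=r['mask']&ok
    c,_=cv2.findContours(r['mask'].astype(np.uint8),0,2); c=max(c,key=cv2.contourArea)
    q=cv2.minAreaRect(c); b=cv2.boxPoints(q); print(b.round(1),q[2])
    n=np.array([np.median(W[k][:,2])])
    ds=np.median(d[k]); 
    # corners onto plane z=.046 by two-depth interpolation
    a=wworld(b,np.full(4,.3),s);e=wworld(b,np.full(4,.5),s); f=(.046-a[:,2])/(e[:,2]-a[:,2]); print((a+(e-a)*f[:,None]).round(4).tolist(), 'plate z',n)
l=ok&(abs(W[...,2]-.04)<.004)&(W[...,0]>.35)&(W[...,0]<.47)&(W[...,1]>.11)&(W[...,1]<.19);print('ledge z',np.median(W[l][:,2]))
l=ok&(abs(W[...,2])<.01)&(W[...,0]>.25)&(W[...,0]<.33)&(W[...,1]>0)&(W[...,1]<.1);print('table z',np.median(W[l][:,2]))
T=(W-np.array(s['position']))@cv2.Rodrigues(np.array(s['ee_rot']))[0]
k=ok&(d<.25)
for a,bb in((150,260),(380,480)):
    kk=k.copy();kk[:,:a]=0;kk[:,bb:]=0;q=T[kk]; z=np.percentile(q[:,2],99.8);print('finger tip z',z,q[q[:,2]>z-.006].min(0),q[q[:,2]>z-.006].max(0))
E
```

```text
fence [479.7  58.9] [ 15.  279.1] 2.64
line yaw 0.0449992 479.5931 59.171867 [-0.07740638  0.19512371]
[[481.  124. ]
 [554.5  92.5]
 [573.9 137.8]
 [500.4 169.3]] 66.80140686035156
[[0.4459, -0.1146, 0.046], [0.4838, -0.1873, 0.046], [0.437, -0.2227, 0.046], [0.3961, -0.1478, 0.046]] plate z [0.00376315]
[[281. 102.]
 [398. 102.]
 [398. 186.]
 [281. 186.]] 90.0
[[0.4563, 0.109, 0.046], [0.4639, -0.0189, 0.046], [0.3689, -0.0313, 0.046], [0.3607, 0.107, 0.046]] plate z [0.04576603]
ledge z 0.03983424538825389
table z -0.00018317286394503585
finger tip z -0.014187661948040133 [-0.01111749 -0.05328887 -0.02017028] [ 0.01142312 -0.04110435 -0.01236268]
finger tip z -0.014126491089939438 [-0.01083871  0.04326078 -0.02012063] [ 0.01148269  0.05523675 -0.0128172 ]
```

{"name": "step_arm", "arguments": {
  "rows": [
    [-0.106, 0.038, 0.1, 0.007, 0],
    [-0.106, 0.038, 0.2, 0.007, 0],
    [-0.106, 0.038, 0.3, 0.007, 0],
    [-0.106, 0.038, 0.36, 0.007, 0],
    [-0.106, 0.038, 0.4, 0.007, 0],
    [-0.106, 0.038, 0.43, 0.007, 0],
    [-0.106, 0.038, 0.45, 0.007, 0],
    [-0.106, 0.038, 0.47, 0.007, 0],
    [-0.106, 0.038, 0.484, 0.007, 0],
    [-0.106, 0.038, 0.484, 0.007, 0]
  ]
}}

```text
t: 4.9
position: [0.3387, 0.0384, 0.029]
ee_rot: [3.141, 0.07, -0.001]
wrist_force: [0.1, 1.0, -0.2]
finger_gap: 0.0853
grasp_force: 0.0
```

{"name": "step_arm", "arguments": {
  "rows": [
    [0.01, 0, 0.001, 0, 0],
    [0.018, 0, 0.001, 0, 0],
    [0.024, 0, 0.001, 0, 0],
    [0.03, 0, 0.001, 0, 0],
    [0.036, 0, 0.001, 0, 0],
    [0.041, 0, 0.001, 0, 0],
    [0.046, 0, 0.001, 0, 0],
    [0.05, 0, 0.001, 0, 0],
    [0.054, 0, 0.001, 0, 0],
    [0.054, 0, 0.001, 0, 0]
  ]
}}

```text
t: 6.15
position: [0.3659, 0.0396, 0.0287]
ee_rot: [3.141, 0.071, -0.0]
wrist_force: [-2.5, -0.1, 0.1]
finger_gap: 0.0856
grasp_force: 1.0
```

Run:
```python
from h import *
o=look('w2.png')
```

```text
plate 0.73 [322. 122.] [0.4329 0.0418 0.0459] [425.1  41.8] [ 95.2 133.9] 2.7
ledge 0.75 [257. 252.] [0.4143 0.0685 0.0399] [397.8  35.2] [152.1 316.9] 2.6
```

View pics/w2.png

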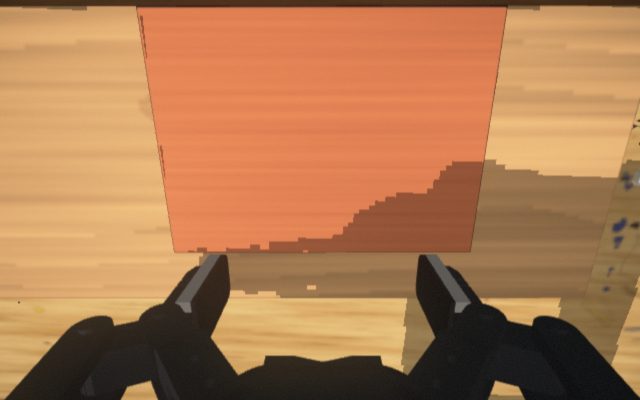

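The plate is now square, with its far edge at the fence line (row ~7) and both fingers on its near edge. The force is only friction so far, so I nudge a little more to confirm it is seated.

{"name": "step_arm", "arguments": {
  "rows": [
    [0.001, 0, 0, 0, 0],
    [0.002, 0, 0, 0, 0],
    [0.003, 0, 0, 0, 0],
    [0.004, 0, 0, 0, 0],
    [0.004, 0, 0, 0, 0],
    [0.004, 0, 0, 0, 0],
    [0.004, 0, 0, 0, 0],
    [0.004, 0, 0, 0, 0],
    [0.004, 0, 0, 0, 0],
    [0.004, 0, 0, 0, 0]
  ]
}}

```text
t: 7.65
position: [0.3661, 0.0396, 0.0286]
ee_rot: [3.14, 0.071, -0.007]
wrist_force: [-8.5, -1.1, 6.2]
finger_gap: 0.0853
grasp_force: 4.1
```

{"name": "step_arm", "arguments": {
  "rows": [
    [-0.015, 0, 0, 0, 0],
    [-0.03, 0, -0.02, 0, 0],
    [-0.03, 0, -0.1, 0, 0.5],
    [-0.03, 0, -0.18, 0, 1],
    [0.02, 0.08, -0.18, 0, 1],
    [0.08, 0.13, -0.18, 0, 1],
    [0.114, 0.176, -0.18, 0, 1],
    [0.114, 0.176, -0.18, 0, 1],
    [0.114, 0.176, -0.18, 0, 1],
    [0.114, 0.176, -0.18, 0, 1]
  ]
}}

```text
t: 8.9
position: [0.4283, -0.0449, 0.119]
ee_rot: [-3.141, -0.072, -0.001]
wrist_force: [-0.6, -0.6, -0.3]
finger_gap: 0.0001
grasp_force: 0.0
```

Run:
```python
from h import *
s=arm.get_state(); im,d=grab('wrist','w3.png'); W=cloud(d,s); ok=d>0
T=(W-np.array(s['position']))@cv2.Rodrigues(np.array(s['ee_rot']))[0]
q=T[ok&(d<.21)&(T[...,2]<.02)]; z=np.percentile(q[:,2],99.5);print(s['t'],s['position'],z,q[q[:,2]>z-.006].min(0),q[q[:,2]>z-.006].max(0))
```

```text
8.9 [ 0.42827974 -0.04492485  0.11901938] -0.00917579056044998 [ 0.00614372 -0.0125643  -0.01516681] [ 0.01180386  0.01457924 -0.00348496]
```

View pics/w3.png

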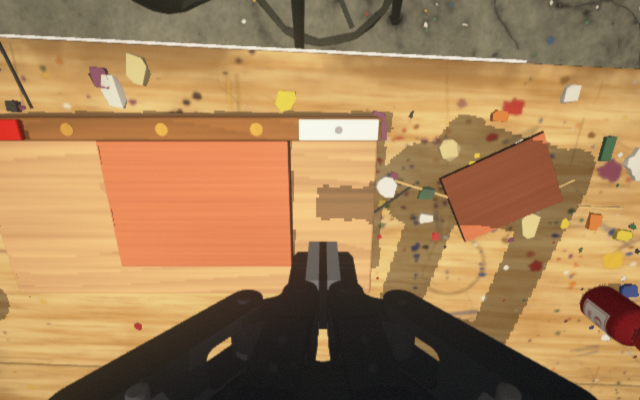

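The plate is flush along the fence. The closed fingers at (322,245) are clear of its white-tag-end edge. I descend behind that edge.

{"name": "step_arm", "arguments": {
  "rows": [
    [0, 0, 0.06, 0, 1],
    [0, 0, 0.1, 0, 1],
    [0, 0, 0.12, 0, 1],
    [0, 0, 0.135, 0, 1],
    [0, 0, 0.143, 0, 1],
    [0, 0, 0.148, 0, 1],
    [0, 0, 0.151, 0, 1],
    [0, 0, 0.153, 0, 1],
    [0, 0, 0.153, 0, 1],
    [0, 0, 0.153, 0, 1]
  ]
}}

```text
t: 10.2
position: [0.4289, -0.0457, 0.0424]
ee_rot: [3.141, 0.07, 0.001]
wrist_force: [0.3, 0.4, -0.3]
finger_gap: 0.0
grasp_force: 0.0
```

{"name": "step_arm", "arguments": {
  "rows": [
    [0, -0.015, 0, 0, 1],
    [0, -0.03, 0, 0, 1],
    [0, -0.05, 0, 0, 1],
    [0, -0.07, 0, 0, 1],
    [0, -0.09, 0, 0, 1],
    [0, -0.11, 0, 0, 1],
    [0, -0.13, 0, 0, 1],
    [0, -0.145, 0, 0, 1],
    [0, -0.155, 0, 0, 1],
    [0, -0.16, 0, 0, 1]
  ]
}}

```text
t: 11.45
position: [0.4252, 0.0344, 0.0423]
ee_rot: [3.14, 0.071, -0.0]
wrist_force: [0.1, -2.8, 0.8]
finger_gap: 0.0002
grasp_force: 1.1
```

{"name": "step_arm", "arguments": {
  "rows": [
    [0, -0.01, 0, 0, 1],
    [0, -0.02, 0, 0, 1],
    [0, -0.035, 0, 0, 1],
    [0, -0.05, 0, 0, 1],
    [0, -0.06, 0, 0, 1],
    [0, -0.07, 0, 0, 1],
    [0, -0.078, 0, 0, 1],
    [0, -0.084, 0, 0, 1],
    [0, -0.088, 0, 0, 1],
    [0, -0.088, 0, 0, 1]
  ]
}}

```text
t: 12.7
position: [0.4232, 0.0785, 0.0422]
ee_rot: [-3.14, -0.07, 0.0]
wrist_force: [-0.7, -1.4, 0.7]
finger_gap: -0.0003
grasp_force: 0.8
```

```bash
cat >> h.py <<'E'
L=np.array([.4243,.0564]); 
def led(p,a=.045):
    p=np.atleast_2d(p)[:,:2]-L; return np.c_[p@[np.cos(a),np.sin(a)],p@[-np.sin(a),np.cos(a)]].round(4)
E
python3 - <<'E'
from h import *
s=arm.get_state(); im,d=grab('wrist','w4.png'); W=cloud(d,s); ok=d>0
print(s['t'],led(s['position']),s['wrist_force'].round(1))
hsv=cv2.cvtColor(im,cv2.COLOR_RGB2HSV)
for r in arm.trace('wrist','plate'):
    k=r['mask']&ok; q=led(W[k]); print(r['confidence'],np.percentile(q,[.5,50,99.5],axis=0), np.median(W[k][:,2]))
E
```

```text
12.7 [[-0.0001  0.0221]] [-0.7 -1.4  0.7]
0.78 [[-0.0457  0.0286]
 [ 0.0125  0.1007]
 [ 0.0463  0.156 ]] 0.04589423256250902
```

View pics/w4.png

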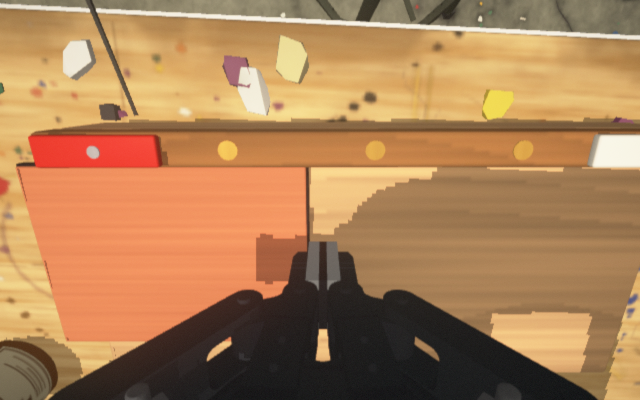

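The plate is flush below the fence (row 166). Its trailing edge is near column 308, about y = 27.5 mm in the ledge frame, so there is about 12 mm to go.

{"name": "step_arm", "arguments": {
  "rows": [
    [0, -0.005, 0, 0, 1],
    [0, -0.01, 0, 0, 1],
    [0, -0.014, 0, 0, 1],
    [0, -0.018, 0, 0, 1],
    [0, -0.02, 0, 0, 1],
    [0, -0.022, 0, 0, 1],
    [0, -0.022, 0, 0, 1],
    [0, -0.022, 0, 0, 1],
    [0, -0.01, 0, 0, 1],
    [0, 0.01, 0, 0, 1]
  ]
}}

```text
t: 14.05
position: [0.4236, 0.0729, 0.0424]
ee_rot: [-3.141, -0.071, -0.0]
wrist_force: [-0.3, 0.2, 0.0]
finger_gap: -0.0002
grasp_force: 0.0
```

{"name": "step_arm", "arguments": {
  "rows": [
    [0, 0, -0.05, 0, 1],
    [0, 0, -0.12, 0, 0.5],
    [-0.03, 0.01, -0.2, 0, 0],
    [-0.08, 0, -0.28, 0, 0],
    [-0.12, -0.06, -0.36, 0, 0],
    [-0.12, -0.1, -0.36, 0, 0],
    [-0.12, -0.12, -0.36, 0, 0],
    [-0.12, -0.12, -0.36, 0, 0],
    [-0.12, -0.12, -0.36, 0, 0],
    [-0.12, -0.12, -0.36, 0, 0]
  ]
}}

```text
t: 15.3
position: [0.3608, 0.1299, 0.2217]
ee_rot: [3.14, 0.069, -0.002]
wrist_force: [1.0, 0.3, -0.0]
finger_gap: 0.0855
grasp_force: 0.0
```

```bash
cat > m.py <<'E'
from h import *
import sys
s=arm.get_state(); im,d=grab('wrist',sys.argv[1]); W=cloud(d,s); ok=d>0
print(s['t'],led(s['position']),s['position'].round(4))
m,P=ledgefit(W,ok); r=cv2.minAreaRect((P[:,:2]*1000).astype(np.float32)); print('fence',np.round(r[0],1),np.round(r[1],1),round(r[2],2)); q=led(P); print('fence lim',np.percentile(q,[.5,99.5],axis=0).ravel())
for n in('plate','varnish','red_tag'):
  for r in arm.trace('wrist',n):
    k=r['mask']&ok; w=W[k]; q=led(w); print(n,r['confidence'],np.percentile(q,[.3,50,99.7],axis=0).ravel().round(4), np.median(w[:,2]))
    if n=='plate':
      b=cv2.minAreaRect((q*1000).astype(np.float32)); print(b)
      for lo in (-.04,-.02,0,.02,.035):
        t=q[abs(q[:,0]-lo)<.004]; print(lo,'y',t[:,1].min(),t[:,1].max())
      for lo in (.06,.08,.1,.12,.15):
        t=q[abs(q[:,1]-lo)<.004]; print(lo,'x',t[:,0].min(),t[:,0].max())
E
python3 m.py w5.png
```

```text
15.3 [[-0.0601  0.0763]] [0.3608 0.1299 0.2217]
fence [479.4  59.4] [ 14.9 278.6] 2.5
fence lim [ 0.0478 -0.1358  0.0626  0.1379]
plate 0.94 [-0.0429 -0.2717 -0.0026 -0.2381  0.037  -0.2007] 0.0037249712098648413
((-4.451955795288086, -240.76490783691406), (64.95511627197266, 66.4520263671875), 25.902698516845703)
-0.04 y -0.248 -0.2213
-0.02 y -0.2739 -0.2113
0 y -0.2685 -0.2017
0.02 y -0.2615 -0.2105
0.035 y -0.2584 -0.2417Traceback (most recent call last):
  File "m.py", line 14, in <module>
    t=q[abs(q[:,1]-lo)<.004]; print(lo,'x',t[:,0].min(),t[:,0].max())
                                           ~~~~~~~~~~^^
    return umr_minimum(a, axis, None, out, keepdims, initial, where)
ValueError: zero-size array to reduction operation minimum which has no identity
```

View pics/w5.png

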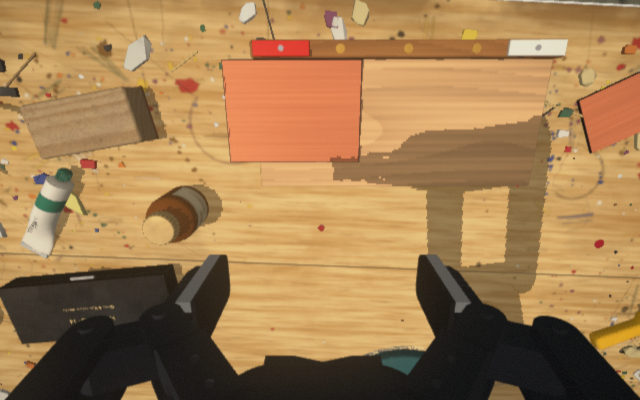

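The plate (221,60)–(361,162) lies along the fence and sticks out past the ledge end at about column 250. The bystanders haven't moved. I measure it by colour and height.

Run:
```python
from h import *
s=arm.get_state(); im,d=arm.get_image('wrist'); W=cloud(d,s); ok=d>0
hsv=cv2.cvtColor(im,cv2.COLOR_RGB2HSV)
print(hsv[100,300],hsv[100,450])
m=ok&(hsv[...,1]>130)&(hsv[...,0]<12)&(abs(W[...,2]-.046)<.006)
n,lab,st,_=cv2.connectedComponentsWithStats(cv2.morphologyEx(m.astype(np.uint8),2,np.ones((3,3))))
i=1+st[1:,4].argmax();k=lab==i;q=led(W[k])*1000
print(st[i],cv2.minAreaRect(q.astype(np.float32)),np.median(W[k][:,2]))
for v in(-40,-20,0,20,40):
    t=q[abs(q[:,0]-v)<3]; print(v,'y',t[:,1].min(),t[:,1].max())
for v in(50,70,90,110,130,150):
    t=q[abs(q[:,1]-v)<3]; print(v,'x',t[:,0].min(),t[:,0].max())
P=led(ledgefit(W,ok)[1])*1000; print(P.min(0),P.max(0))
for l in('varnish','ink','sanding'):
  for n in('scene','side'):
    im,d=arm.get_image(n)
    for r in arm.spot_in(n,l): p=np.round(r['point']).astype(int);print(l,n,p,world(n,p,d[p[1],p[0]]).round(3))
```

```text
[ 10 158 231] [ 15 125 219]
[  222    59   140   103 13678] ((-0.4499969482421875, 103.74999237060547), (129.29998779296875, 95.69999694824219), 90.0) 0.0457734634301854
-40 y 39.9 167.6
-20 y 39.4 166.9
0 y 39.1 167.2
20 y 40.0 167.3
40 y 39.699999999999996 168.1
50 x -48.0 47.300000000000004
70 x -48.300000000000004 47.300000000000004
90 x -47.800000000000004 47.300000000000004
110 x -48.099999999999994 47.300000000000004
130 x -48.0 47.300000000000004
150 x -47.9 46.4
[  47.6 -138.7] [ 63.  139.9]
varnish scene [248 274] [[0.279 0.3   0.047]]
varnish side [273 159] [[0.303 0.266 0.044]]
ink scene [318 214] [[0.403 0.04  0.038]]
ink side [276 158] [[0.314 0.264 0.048]]
ink side [305 273] [[ 0.328 -0.323  0.036]]
sanding scene [188 270] [[0.38  0.385 0.034]]
sanding side [296 151] [[0.395 0.343 0.033]]
```

The plate is flush with the fence (within about 0.5 mm), square to it and about 29 mm over the red end. The hand is 18 cm above the ledge, so I hand the job in.

```bash
python3 -c "
from h import *
print(arm.job_done())"
```

```text
the job is handed in; nothing more can be done
None
```

The job is handed in: the plate lies flat against the fence and sticks out about 29 mm over the red-tag end, the jar, bottle and sanding block were left where they stood, and the hand is clear.

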